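# Pack the milk sampling kit into its carrier

## Robot

A 7-joint arm with a two-finger parallel gripper is mounted at the origin on a cart in front of the work surface, level with it; the furniture and walls round the work are solid. World frame = base frame: x ahead of the robot, y to its left, z up, the work surface at z = 0. Lengths are in m, angles in degrees, forces in N, time in s.
With the tool pointing down it reaches from about 0.35 to 0.9 m from the base axis. Payload 8.1 kg.
Tool frame: the origin (TCP) lies on the mounting face of the last link; the fingertips stand 173 mm ahead of it and the grasp point (between the pads) lies 155 mm ahead of it; z points along the fingers, y is the line along which they close (so a half turn about z gives the same grasp; the last joint's range is limited). The gripper opens to 85 mm and grips with 20 to 120 N. Pads are 22 mm wide; open, the fingers measure 114 mm over their backs; the gripper's body (76 mm by 85 mm) begins 54 mm behind the grasp point. The pads swing forward as they close: fully open they stand 13 mm farther back than shut.
Start: joints at [62.59, 24.895, 1.432, 90.138, -0.665, 64.973, -4.303], TCP at [0.229, -0.581, 0.405] pointing down, gripper open.
Joint ranges: [-149.89, 149.89], [-25.12, 119.58], [-72.63, 75.52], [4.76, 147.25], [-75.54, 255.54], [6.69, 114.76], [-157.13, 157.13]. Speed limits (degrees/s): [127.2, 127.2, 172.46, 172.46, 180, 180, 180].

## Interface

Orientations are given as a 3x3 rotation matrix whose columns are the frame's x, y, z axes.
In Python, from bench import state, vision, ticket gives the robot as it stands.
- The arm moves only by the tool drive_tool, never from a script. Its arguments are lists of equal length, an entry for each row: "travel": the shift along the tool's x, y, z in mm, a list of three; "dr": the turn, a rotation vector about the tool's x, y, z in units of 6 degrees (1.0 is 6 degrees), a list of three; "gripper": the opening, from 0 (shut) to 1 (fully open). A call has 1 to 5 rows; each row is the pose to reach, as a shift and turn from the pose commanded when the call began, along the tool's axes at that moment; what a row does not reach only later rows make up. A row lasts 1/10 s, in which the tool goes at most 50 mm and 8.59 degrees, less where a joint would pass 70% of its speed; a pose out of reach is approached as far as the arm can. A call with a gripper value outside its range is refused whole. The fingers move at their own pace and stop on an object; the grip force is fixed at half the most. Time passes only in rows, so rows that repeat a pose let the fingers close. It gives the time, the measured TCP pose, the force, the opening and the grip force at its end, in the units of the state.
- state(): the state, without advancing time (a new reading comes with each control period).
- vision.read_camera(name): name is "side" or "top" or "wrist"; returns a dict with "frame" (420x560x3 uint8, red, green, blue), "z_map" (420x560 float32, m along the optical axis (not along the pixel's ray), 0 where there is no reading), "mtx" (3x3 intrinsics, pixels), "T" (4x4, takes a point from camera to world coordinates); the wrist camera has in their place "T_tool_cam" (4x4, takes a point from camera to tool coordinates, whose origin is the TCP and whose axes are the flange's). Camera axes: x right, y up, looking along -z (the intrinsics and any distortion apply to the point x, -y, -z); pixel columns grow to the right and rows downward; lengths in m; the calibration is good to about 2 mm. A picture is of the moment at which its call begins: read the wrist's pose just before it.
- ticket.job_done(): hands the job in; it is judged then, once.
The state is a dict: "time_s": time; "joints": joint angles; "joint_velocities": joint speeds; "tau": joint torques, N m; "position": TCP position; "tool_rot": TCP orientation; "force": force on the tool from outside, world axes, zero at the start; "moment": the same for the moment, N m; "gripper_width": finger opening in m; "grip_force": force on a finger pad.
Only numpy, scipy, OpenCV 4.12 (cv2) and the standard library are available. Lean on these libraries where they do the work, as an engineer would, in place of code of your own. Each camera call takes 0.05 s, during which the arm holds its last target. There are 200 camera calls.

## Task

Pack the milk sampling kit into its carrier tray: stand the red-lidded jar in the red holder, the yellow-lidded jar in the yellow holder, the amber dropper bottle in the narrow black holder and the large steel beaker in the wide blue holder, and nest the small steel beaker inside the large one. Each must stand upright and fully down on the floor of its place, and nothing of the kit may be tipped over on the way.

Things in the scene. Friction and masses are not known exactly. Their poses are not given: they have to be found in the camera images.
- red_jar: White sample jar with a bright red lid, 69 mm high; body 48 mm across under the lid, tapering downward; lid 54 mm across, from 55 to 69 mm above the bottom: grasp round the lid. Origin: centre of the underside, z up. About 70 g. The five parts start upright on the bench (z = 0) in front of the tray, in random order.
- yellow_jar: White sample jar with a yellow screw lid, otherwise the same as the red-lidded jar: 69 mm high, body 48 mm, lid 54 mm across from 55 to 69 mm above the bottom. Origin: centre of the underside, z up. About 70 g. (Left of the parts a fixed window sill stands at y > 0.38, 0.19 to 0.22 m up.)
- dropper_bottle: Amber-brown dropper bottle with a black rubber teat, 105 mm high in all; its firm round body is 33 mm across and reaches 66 mm above the bottom: grasp round the body, below the teat. Origin: centre of the underside, z up. About 50 g.
- large_beaker: Wide, low steel beaker, open at the top: 64 mm outside diameter (67 mm at the rim), 55 mm high, wall 2 mm, floor 2 mm thick. Grasp round the outside. Origin: centre of the underside, z up. About 120 g.
- small_beaker: Narrow, tall steel beaker, open at the top: 42 mm outside diameter (45 mm at the rim), 85 mm high, wall 2 mm. Grasp round the outside near the top: once nested it stands 32 mm out of the large beaker. Origin: centre of the underside, z up. About 90 g.
- red_holder_seat (a point): Holder: white 100 x 100 x 8 mm base with an upright open round cup, red, 56 mm inside diameter, black rubber floor. The point is the centre of the cup's floor, 13 mm above the bench, z up; the cup's rim is 20 mm above it. Cup wall 4 mm thick, mouth flared 3 mm. Fixed. The four holders stand 2 by 2, 102 mm apart, in random order, in a fixed grey tray 218 mm square (rim 18 mm).
- yellow_holder_seat (a point): Holder: white 100 x 100 x 8 mm base with an upright open round cup, yellow, 56 mm inside diameter, black rubber floor. The point is the centre of the cup's floor, 13 mm above the bench, z up; the cup's rim is 20 mm above it. Cup wall 4 mm thick, mouth flared 3 mm. Fixed. 
- narrow_holder_seat (a point): Holder: white 100 x 100 x 8 mm base with an upright open round cup, black (the narrowest), 41 mm inside diameter, black rubber floor. The point is the centre of the cup's floor, 13 mm above the bench, z up; the cup's rim is 20 mm above it. Cup wall 4 mm thick, mouth flared 3 mm. Fixed. 
- wide_holder_seat (a point): Holder: white 100 x 100 x 8 mm base with an upright open round cup, blue (the widest), 72 mm inside diameter, black rubber floor. The point is the centre of the cup's floor, 13 mm above the bench, z up; the cup's rim is 20 mm above it. Cup wall 4 mm thick, mouth flared 3 mm. Fixed. 
- small_seat (a point): Centre of the large beaker's inner floor, where the small beaker is to stand: 2 mm above the large beaker's underside, on its axis; the inside is 60 mm across. It moves with the large beaker. Beware: a fixed drawer cabinet, 0.21 m high (0.28 m with what lies on it), stands right of the tray at y < -0.065; its handles reach to x = 0.49; two parts start in front of it.

How it is judged (in metres and radians):
At the end, for the whole second after the job is handed in: Red jar in red, yellow jar in yellow holder (10 mm off centre at most), dropper bottle in black, large beaker in blue holder (8 mm), small beaker inside the large (12 mm); each within 4 mm of its floor, upright within 0.12 rad, released, at rest (horizontal distance between red_jar and red_holder_seat below 0.01 m and z of red_jar in the frame of red_holder_seat between -0.004 and 0.004 m and angle between each of red_jar, yellow_jar, dropper_bottle, large_beaker, small_beaker's own z axis and vertical below 0.12 rad and linear speed of each of red_jar, yellow_jar, dropper_bottle, large_beaker, small_beaker below 0.02 m/s and horizontal distance between yellow_jar and yellow_holder_seat below 0.01 m and z of yellow_jar in the frame of yellow_holder_seat between -0.004 and 0.004 m and horizontal distance between dropper_bottle and narrow_holder_seat below 0.008 m and z of dropper_bottle in the frame of narrow_holder_seat between -0.004 and 0.004 m and horizontal distance between large_beaker and wide_holder_seat below 0.008 m and z of large_beaker in the frame of wide_holder_seat between -0.004 and 0.004 m and horizontal distance between small_beaker and small_seat below 0.012 m and z of small_beaker in the frame of small_seat between -0.004 and 0.004 m); the robot touches nothing.
It fails at once if a part of the kit is tipped over (angle between any of red_jar, yellow_jar, dropper_bottle, large_beaker, small_beaker's own z axis and vertical above 0.8 rad).
It also fails if it takes over 136 s, if anything falls off the work surface, if the arm or the gripper's body presses on something with over 40 N, if the wrist force passes 120 N, or if a joint passes its speed limit or range.

## Working session

There is one attempt and no reset: what is moved stays moved. The work goes in short steps, Python scripts to look and compute and a tool call to move; the robot and the scene stay as the last step left them, time stands still between calls to the robot, and variables do not carry over. Pictures are saved under pics/ and viewed, at most 14 in all, crops included, and the job is handed in when it is done.

Besides the shell and the picture viewer there is one more tool, called after ">>>" as name(argument=value, ...) on one line, values as JSON. drive_tool: Moves the arm, as the interface text tells. Its arguments: {"type":"object","properties":{"travel":{"type":"array"},"dr":{"type":"array"},"gripper":{"type":"array"}},"required":["travel","dr","gripper"]}

```bash
ls; mkdir -p pics; python3 - <<'E'
from bench import state, vision
import cv2,numpy as np
s=state();print(s['time_s'],s['position'],s['tool_rot'],s['gripper_width'])
for n in("top","side"):
    r=vision.read_camera(n);cv2.imwrite(f'pics/{n}0.png',r['frame'][...,::-1]);np.savez(f'pics/{n}0.npz',**r)
    print(n,r['T'].round(3).tolist(),r['mtx'].tolist(),[k for k in r])
E
```

```text
pics
0.0 [ 0.22928095 -0.58117703  0.40395194] [[ 9.30214976e-01  3.67014475e-01 -6.88737101e-04]
 [ 3.67015097e-01 -9.30213952e-01  1.38650843e-03]
 [-1.31804197e-04 -1.54252782e-03 -9.99998802e-01]] 0.08540812952911515
top [[-0.009, 0.998, -0.061, 0.481], [-1.0, -0.009, 0.008, -0.019], [0.008, 0.061, 0.998, 1.072], [0.0, 0.0, 0.0, 1.0]] [[461.9400917360654, 0.0, 279.8967409837364], [0.0, 461.9400917360654, 202.28058698520226], [0.0, 0.0, 1.0]] ['frame', 'z_map', 'mtx', 'T']
side [[-0.264, 0.843, -0.468, 0.102], [-0.964, -0.233, 0.124, 0.106], [-0.005, 0.484, 0.875, 0.897], [0.0, 0.0, 0.0, 1.0]] [[388.362866647622, 0.0, 285.7024057909649], [0.0, 388.362866647622, 209.40884475675574], [0.0, 0.0, 1.0]] ['frame', 'z_map', 'mtx', 'T']
```

View pics/top0.png

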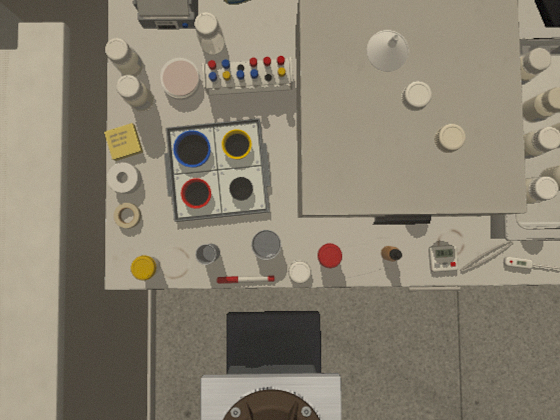

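View pics/side0.png

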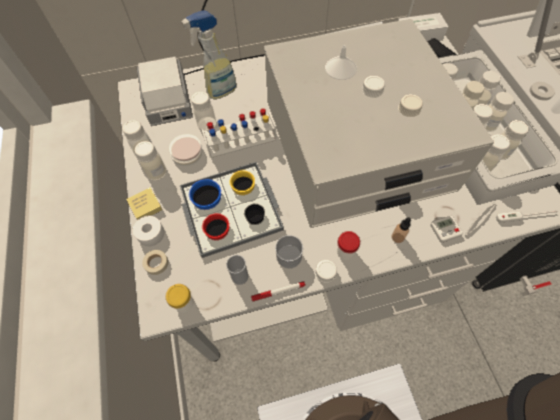

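The top view shows yellow jar (143,268), small beaker (208,254), large beaker (266,245), red jar (330,256) and dropper (391,254). The holders are blue (192,150), yellow (237,145), red (196,194) and black (241,188). The side view shows the same order; its decoys are a white jar, a pen and dishes.

```bash
cat > h.py <<'E'
import numpy as np,cv2
from bench import state,vision
def cloud(r,T=None):
    T=r['T'] if T is None else T
    z=r['z_map'];v,u=np.indices(z.shape);K=r['mtx']
    p=np.stack([(u-K[0,2])/K[0,0]*z,-(v-K[1,2])/K[1,1]*z,-z],-1)
    w=p@T[:3,:3].T+T[:3,3];w[z==0]=np.nan
    return w
def ring(w,c,rad,zlo,zhi):
    q=w.reshape(-1,3);q=q[np.isfinite(q[:,0])]
    d=np.hypot(q[:,0]-c[0],q[:,1]-c[1])
    q=q[(d<rad)&(q[:,2]>zlo)&(q[:,2]<zhi)]
    if len(q)<6:return None
    (x,y),R=cv2.minEnclosingCircle((q[:,:2]*1000).astype(np.float32))
    return [round(float(t),1) for t in (x,y,2*R,np.median(q[:,2])*1000,np.percentile(q[:,2],98)*1000)]+[len(q)]
E
python3 - <<'E'
from h import *
W={n:cloud(np.load(f'pics/{n}0.npz')) for n in('top','side')}
px=dict(yj=(143,268),sb=(208,254),lb=(266,245),rj=(330,256),db=(389,254),blue=(192,150),yel=(237,145),red=(196,194),blk=(241,188))
rng=dict(yj=(.06,.08),sb=(.076,.095),lb=(.047,.062),rj=(.06,.08),db=(.045,.12),blue=(.027,.04),yel=(.027,.04),red=(.027,.04),blk=(.027,.04))
for k,(u,v) in px.items():
    c=np.nanmean(W['top'][v-4:v+5,u-4:u+5].reshape(-1,3),0)
    for n in W: print(k,n,c.round(3),ring(W[n],c[:2],.045,*rng[k]))
t=W['top'];print('bench',t[230,180],t[280,250], 'cab',t[180,400],t[218,400],t[213,400])
E
```

```text
yj top [0.403 0.269 0.069] [402.7, 271.8, 54.2, 68.9, 72.3, 481]
yj side [0.403 0.269 0.069] [404.3, 273.4, 53.0, 68.5, 71.3, 459]
sb top [0.428 0.139 0.003] [432.4, 133.9, 44.1, 84.4, 89.0, 107]
sb side [0.428 0.139 0.003] [433.6, 135.8, 45.1, 83.4, 87.4, 113]
lb top [0.448 0.006 0.003] [450.4, 5.7, 66.0, 54.5, 58.6, 148]
lb side [0.448 0.006 0.003] [452.2, 7.3, 67.5, 53.6, 58.3, 143]
rj top [ 0.425 -0.134  0.069] [425.0, -132.9, 52.6, 69.2, 72.9, 462]
rj side [ 0.425 -0.134  0.069] [426.2, -130.3, 53.0, 68.1, 71.2, 375]
db top [ 0.428 -0.263  0.065] [427.9, -273.1, 33.5, 75.7, 105.1, 193]
db side [ 0.428 -0.263  0.065] [428.1, -270.2, 32.4, 71.1, 104.0, 200]
blue top [0.668 0.174 0.014] [668.7, 173.3, 85.0, 32.3, 37.3, 302]
blue side [0.668 0.174 0.014] [669.8, 175.2, 86.5, 32.2, 35.9, 214]
yel top [0.679 0.071 0.014] [678.2, 71.4, 69.6, 32.6, 37.6, 237]
yel side [0.679 0.071 0.014] [679.7, 73.0, 70.6, 31.9, 36.0, 159]
red top [0.566 0.165 0.014] [566.9, 163.8, 68.7, 32.6, 37.1, 249]
red side [0.566 0.165 0.014] [568.6, 165.4, 69.1, 32.1, 35.5, 187]
blk top [0.579 0.062 0.014] [576.3, 62.0, 53.5, 32.5, 37.9, 190]
blk side [0.579 0.062 0.014] [577.9, 63.9, 53.5, 32.0, 36.0, 124]
bench [0.48414727 0.20394534 0.00147146] [0.36933793 0.04227747 0.01384401] cab [ 0.57310851 -0.25073108  0.21324924] [ 0.50304905 -0.26004359  0.17187672] [ 0.5113567  -0.24931228  0.2127506 ]
```

>>> drive_tool(travel=[[36,-26,0],[72,-52,0],[107,-77,0],[143,-103,0],[179,-129,0]], dr=[[0,0,0.718],[0,0,1.436],[0,0,2.153],[0,0,2.871],[0,0,3.589]], gripper=[1,1,1,1,1])

```text
time_s: 0.6
position: [0.3491, -0.3941, 0.4045]
tool_rot: [[1.0, -0.003, -0.0], [-0.003, -1.0, 0.0], [-0.0, -0.0, -1.0]]
force: [0.3, -0.2, -0.2]
gripper_width: 0.0852
grip_force: 0.0
```

```bash
cat > go.py <<'E'
# usage: go.py x y z_grasp(mm): tool-axes shift in mm / turn in 6-deg units from measured pose to grasp point, tool upright, x ahead
import sys
from h import *
from scipy.spatial.transform import Rotation as Rn
s=state();R=np.array(s['tool_rot']);p=np.array(s['position'])*1000
t=np.array([float(a) for a in sys.argv[1:4]])+[0,0,155]
print('t',round(s['time_s'],2),'grasp pt',(p-[0,0,155]).round(1),'joints',np.round(s['joints'],0),'w',round(s['gripper_width']*1000,1),'gf',np.round(s['grip_force'],1),'F',np.round(s['force'],1))
print('shift',(R.T@(t-p)).round(1),'turn',(np.degrees(Rn.from_matrix(R.T@np.diag([1,-1,-1])).as_rotvec())/6).round(3))
E
python3 go.py 428 -271.6 200; python3 -c "
from h import *
r=vision.read_camera('wrist');print(r['T_tool_cam'].round(3))"
```

```text
t 0.6 grasp pt [ 349.1 -394.1  249.5] joints [ 42.  16.   1. 104.  -0.  60. -47.] w 85.2 gf 0.0 F [ 0.3 -0.2 -0.2]
shift [  78.5 -122.7   49.5] turn [-0.003  0.003 -0.032]
[[-0.     0.95   0.312  0.08 ]
 [ 1.     0.    -0.    -0.   ]
 [-0.     0.312 -0.95   0.032]
 [ 0.     0.     0.     1.   ]]
```

>>> drive_tool(travel=[[16,-25,0],[32,-50,0],[48,-74,0],[64,-98,0],[78,-122,0]], dr=[[0,0,-1.4],[0,0,-2.8],[0,0,-4.2],[0,0,-5.6],[0,0,-7]], gripper=[1,1,1,1,1])

```text
time_s: 1.15
position: [0.4271, -0.2728, 0.4045]
tool_rot: [[0.739, 0.674, -0.0], [0.674, -0.739, 0.0], [-0.0, -0.0, -1.0]]
force: [0.5, 0.4, 0.3]
gripper_width: 0.0854
grip_force: 0.0
```

>>> drive_tool(travel=[[0,0,0],[0,0,0],[0,0,0],[0,0,0],[0,0,0]], dr=[[0,0,-1.4],[0,0,-2.8],[0,0,-4.2],[0,0,-5.6],[0,0,-7]], gripper=[1,1,1,1,1])

```text
time_s: 1.65
position: [0.4264, -0.2739, 0.4044]
tool_rot: [[0.098, 0.995, -0.001], [0.995, -0.098, 0.0], [0.0, -0.001, -1.0]]
force: [0.6, 0.8, 1.0]
gripper_width: 0.0856
grip_force: 0.0
```

>>> drive_tool(travel=[[0,0,0],[0,0,0],[0,0,0],[0,0,0],[0,0,0]], dr=[[0,0,-1.4],[0,0,-2.8],[0,0,-4.2],[0,0,-5.6],[0,0,-7]], gripper=[1,1,1,1,1])

```text
time_s: 2.15
position: [0.4264, -0.2739, 0.4044]
tool_rot: [[-0.593, 0.805, -0.001], [0.805, 0.593, 0.0], [0.001, -0.0, -1.0]]
force: [0.0, 0.3, 0.5]
gripper_width: 0.0851
grip_force: 0.0
```

>>> drive_tool(travel=[[0,0,0],[0,0,0],[0,0,0],[0,0,0],[0,0,0]], dr=[[0,0,-1.4],[0,0,-2.8],[0,0,-4.2],[0,0,-5.6],[0,0,-7]], gripper=[1,1,1,1,1])

```text
time_s: 2.65
position: [0.4264, -0.2739, 0.4044]
tool_rot: [[-0.979, 0.202, -0.0], [0.202, 0.979, 0.0], [0.001, 0.0, -1.0]]
force: [-0.6, 0.2, 0.2]
gripper_width: 0.0856
grip_force: 0.0
```

```bash
sed -i 's/diag(\[1,-1,-1\])/diag([-1,1,-1])/' go.py; python3 go.py 428 -271.6 56
```

```text
t 2.65 grasp pt [ 426.4 -273.9  249.4] joints [ 53.  17. -33. 104.  11.  61.  94.] w 85.6 gf 0.0 F [-0.6  0.2  0.2]
shift [ -1.2   2.6 193.4] turn [ 0.002 -0.005 -1.941]
```

>>> drive_tool(travel=[[-1,2.5,0],[-1,2.5,20],[-1,2.5,45],[-1,2.5,60],[-1,2.5,60]], dr=[[0,0,-1.4],[0,0,-1.94],[0,0,-1.94],[0,0,-1.94],[0,0,-1.94]], gripper=[1,1,1,1,1])

```text
time_s: 3.15
position: [0.4271, -0.2715, 0.3426]
tool_rot: [[-1.0, 0.006, -0.004], [0.006, 1.0, 0.002], [0.004, 0.002, -1.0]]
force: [-0.2, -0.2, 0.1]
gripper_width: 0.0857
grip_force: 0.0
```

```bash
python3 go.py 428 -271.6 56; cat >> h.py <<'E'
def wrist(fn=None):
    s=state();r=vision.read_camera('wrist')
    T=np.eye(4);T[:3,:3]=s['tool_rot'];T[:3,3]=s['position']
    if fn: cv2.imwrite(fn,r['frame'][...,::-1])
    return cloud(r,T@r['T_tool_cam'])
E
python3 - <<'E'
from h import *
w=wrist('pics/w1.png')
print(ring(w,(.428,-.2716),.04,.03,.064),ring(w,(.428,-.2716),.04,.05,.064),ring(w,(.428,-.2716),.04,.07,.11))
E
```

```text
t 3.15 grasp pt [ 427.1 -271.5  187.6] joints [ 53.  22. -34. 109.  15.  54. 102.] w 85.7 gf 0.0 F [-0.2 -0.2  0.1]
shift [ -1.4  -0.4 131.6] turn [ 0.021 -0.035 -0.059]
[428.3, -272.1, 33.1, 50.6, 62.1, 808] [428.2, -272.1, 30.9, 53.9, 63.5, 443] [428.2, -272.1, 23.5, 81.6, 104.1, 1019]
```

View pics/w1.png

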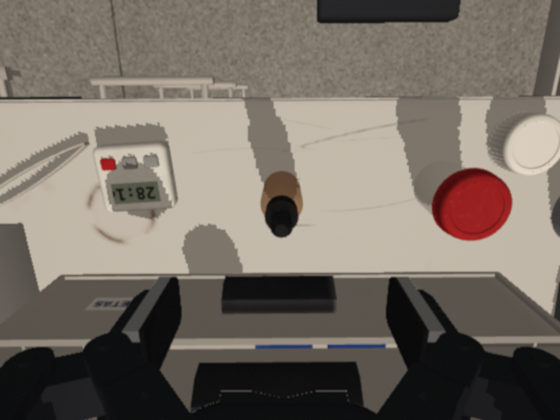

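The wrist view shows the bottle at (281,205) between the fingers, with the cabinet edge behind it (row 275). The position agrees to within 1 mm, so I descend.

>>> drive_tool(travel=[[-1,-0.5,40],[-1,-0.5,80],[-1,-0.5,115],[-1,-0.5,131],[-1,-0.5,131]], dr=[[0,0,0],[0,0,0],[0,0,0],[0,0,0],[0,0,0]], gripper=[1,1,1,1,1])

```text
time_s: 3.7
position: [0.4288, -0.272, 0.2125]
tool_rot: [[-1.0, 0.006, -0.002], [0.006, 1.0, 0.001], [0.002, 0.001, -1.0]]
force: [-0.5, 0.1, 0.5]
gripper_width: 0.0852
grip_force: 0.0
```

>>> drive_tool(travel=[[0,0,0],[0,0,0],[0,0,0],[0,0,0],[0,0,0]], dr=[[0,0,0],[0,0,0],[0,0,0],[0,0,0],[0,0,0]], gripper=[0,0,0,0,0])

```text
time_s: 4.2
position: [0.4295, -0.2722, 0.2151]
tool_rot: [[-1.0, 0.007, 0.002], [0.007, 1.0, -0.001], [-0.002, -0.001, -1.0]]
force: [-1.5, 0.7, 10.1]
gripper_width: 0.0315
grip_force: 58.6
```

```bash
python3 go.py 428 -271.6 180
```

```text
t 4.2 grasp pt [ 429.5 -272.2   60.1] joints [ 47.  32. -28. 116.  24.  38.  93.] w 31.5 gf 58.6 F [-1.5  0.7 10.1]
shift [   1.3    0.5 -119.9] turn [-0.014  0.015 -0.063]
```

>>> drive_tool(travel=[[0,0,-20],[0,0,-60],[0,0,-100],[0,0,-135],[0,0,-135]], dr=[[0,0,0],[0,0,0],[0,0,0],[0,0,0],[0,0,0]], gripper=[0,0,0,0,0])

```text
time_s: 4.7
position: [0.4305, -0.2722, 0.3537]
tool_rot: [[-1.0, 0.006, 0.007], [0.006, 1.0, -0.005], [-0.007, -0.005, -1.0]]
force: [-0.3, -0.7, -0.3]
gripper_width: 0.0315
grip_force: 59.5
```

```bash
python3 go.py 428 0 200;  python3 - <<'E'
from h import *
w=wrist('pics/w2.png')
for a in (.1,.12,.14,.15,.16,.17,.2): print(a,ring(w,(.428,-.272),.03,a-.01,a))
E
```

```text
t 4.7 grasp pt [ 430.5 -272.2  198.7] joints [ 53.  21. -35. 108.  15.  55. 102.] w 31.5 gf 59.5 F [-0.3 -0.7 -0.3]
shift [  4.3 272.1  -2.6] turn [-0.044  0.068 -0.062]
0.1 None
0.12 None
0.14 [423.1, -273.4, 29.1, 139.6, 139.9, 17]
0.15 [426.7, -272.7, 31.9, 145.3, 149.8, 350]
0.16 [426.7, -272.7, 31.9, 155.2, 159.8, 394]
0.17 [426.6, -272.7, 31.9, 165.3, 169.8, 481]
0.2 [425.0, -272.5, 58.5, 194.2, 199.6, 2415]
```

View pics/w2.png

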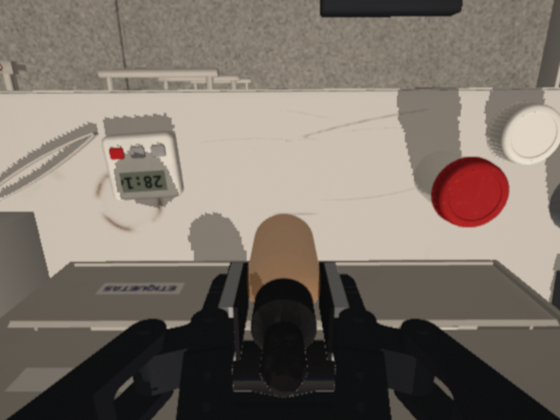

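The bottle is held upright at (285,265)–(285,370), with its bottom at z≈139 mm. Next I carry it to the black holder, moving in y first.

>>> drive_tool(travel=[[2,40,0],[2,85,0],[2,130,0],[2,175,0],[2,225,0]], dr=[[0,0,0],[-0.044,0.068,-0.062],[-0.044,0.068,-0.062],[-0.044,0.068,-0.062],[-0.044,0.068,-0.062]], gripper=[0,0,0,0,0])

```text
time_s: 5.25
position: [0.4277, -0.046, 0.3478]
tool_rot: [[-1.0, 0.001, -0.008], [0.001, 1.0, 0.004], [0.008, 0.004, -1.0]]
force: [1.7, 0.0, -0.7]
gripper_width: 0.0309
grip_force: 59.6
```

>>> drive_tool(travel=[[-28,25,0],[-60,50,0],[-95,75,0],[-128,100,0],[-148,112,0]], dr=[[0,0,0],[0,0,0],[0,0,0],[0,0,0],[0,0,0]], gripper=[0,0,0,0,0])

```text
time_s: 5.75
position: [0.5779, 0.0676, 0.3468]
tool_rot: [[-1.0, -0.002, -0.008], [-0.002, 1.0, 0.006], [0.008, 0.006, -1.0]]
force: [-0.4, -0.4, -0.2]
gripper_width: 0.0309
grip_force: 59.6
```

```bash
python3 go.py 579 63 73
```

```text
t 5.75 grasp pt [577.9  67.6 191.8] joints [ 15.  29. -38.  98.  20.  60.  60.] w 30.9 gf 59.6 F [-0.4 -0.4 -0.2]
shift [ -2.1  -5.3 118.8] turn [ 0.056 -0.077  0.022]
```

>>> drive_tool(travel=[[-2,-5,20],[-2,-5,45],[-2,-5,65],[-2,-5,70],[-2,-5,70]], dr=[[0.05,-0.07,0.02],[0.05,-0.07,0.02],[0.05,-0.07,0.02],[0.05,-0.07,0.02],[0.05,-0.07,0.02]], gripper=[0,0,0,0,0])

```text
time_s: 6.25
position: [0.5775, 0.0602, 0.2769]
tool_rot: [[-1.0, 0.002, -0.002], [0.002, 1.0, -0.001], [0.002, -0.001, -1.0]]
force: [-0.0, 0.2, -0.2]
gripper_width: 0.0313
grip_force: 59.6
```

```bash
python3 go.py 579 63 73;  python3 - <<'E'
from h import *
w=wrist('pics/w3.png')
for a in (.07,.08,.09): print(a,ring(w,(.577,.063),.03,a-.01,a))
print(ring(w,(.577,.063),.04,.028,.037),ring(w,(.5677,.1646),.045,.028,.037))
E
```

```text
t 6.25 grasp pt [577.5  60.2 121.9] joints [ 14.  33. -36. 102.  24.  52.  57.] w 31.3 gf 59.6 F [-0.   0.2 -0.2]
shift [-1.6  2.8 48.9] turn [-0.009 -0.023 -0.016]
0.07 [571.1, 60.8, 31.7, 66.5, 69.8, 236]
0.08 [572.5, 60.4, 32.3, 75.3, 79.8, 395]
0.09 [572.3, 60.4, 32.2, 85.2, 89.8, 440]
[577.4, 63.2, 54.0, 31.5, 33.1, 1313] [568.1, 164.7, 69.5, 31.4, 33.0, 2834]
```

View pics/w3.png

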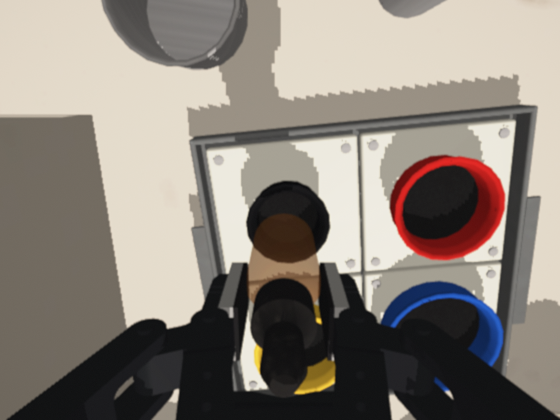

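The bottle's bottom is at (285,240) over the black cup (288,222), and needs about +4.6 mm x and +2.8 mm y.

>>> drive_tool(travel=[[-4.6,2.8,0],[-4.6,2.8,8],[-4.6,2.8,15],[-4.6,2.8,22],[-4.6,2.8,22]], dr=[[0,0,0],[0,-0.02,-0.02],[0,-0.02,-0.02],[0,-0.02,-0.02],[0,-0.02,-0.02]], gripper=[0,0,0,0,0])

```text
time_s: 6.8
position: [0.5821, 0.0628, 0.2548]
tool_rot: [[-1.0, -0.0, 0.0], [-0.0, 1.0, -0.001], [-0.0, -0.001, -1.0]]
force: [0.3, 0.3, 0.2]
gripper_width: 0.0312
grip_force: 59.6
```

```bash
python3 go.py 582 63 73;  python3 - <<'E'
from h import *
w=wrist('pics/w4.png')
for a in (.05,.06,.07): print(a,ring(w,(.577,.063),.025,a-.01,a))
print(ring(w,(.577,.063),.04,.028,.037),ring(w,(.5677,.1646),.045,.028,.037))
E
```

```text
t 6.8 grasp pt [582.1  62.8  99.8] joints [ 13.  35. -35. 103.  26.  50.  56.] w 31.2 gf 59.6 F [0.3 0.3 0.2]
shift [ 0.1  0.2 26.8] turn [-0.011  0.003  0.001]
0.05 [577.8, 62.9, 32.4, 45.7, 49.8, 318]
0.06 [577.7, 62.9, 32.3, 55.3, 59.7, 394]
0.07 [577.7, 63.0, 32.3, 65.0, 69.8, 470]
[577.7, 63.1, 54.2, 31.5, 33.1, 1669] [568.2, 165.0, 70.1, 31.3, 33.0, 3533]
```

Centred within 0.5 mm, so I lower it and watch the force.

>>> drive_tool(travel=[[0,0,8],[0,0,16],[0,0,22],[0,0,25],[0,0,26]], dr=[[0,0,0],[0,0,0],[0,0,0],[0,0,0],[0,0,0]], gripper=[0,0,0,0,0])

```text
time_s: 7.35
position: [0.5825, 0.0631, 0.2296]
tool_rot: [[-1.0, -0.0, 0.002], [-0.0, 1.0, -0.001], [-0.002, -0.001, -1.0]]
force: [-0.4, -0.4, -0.1]
gripper_width: 0.0313
grip_force: 59.6
```

>>> drive_tool(travel=[[0,0,0.5],[0,0,1],[0,0,1],[0,0,1],[0,0,1]], dr=[[0,0,0],[0,0,0],[0,0,0],[0,0,0],[0,0,0]], gripper=[0,0,0,0,0])

```text
time_s: 7.85
position: [0.5827, 0.0631, 0.2293]
tool_rot: [[-1.0, -0.0, 0.003], [-0.0, 1.0, -0.001], [-0.003, -0.001, -1.0]]
force: [0.1, -0.7, -0.9]
gripper_width: 0.031
grip_force: 59.6
```

>>> drive_tool(travel=[[0,0,1],[0,0,2],[0,0,2.5],[0,0,3],[0,0,3]], dr=[[0,0,0],[0,0,0],[0,0,0],[0,0,0],[0,0,0]], gripper=[0,0,0,0,0])

```text
time_s: 8.35
position: [0.5829, 0.0633, 0.2281]
tool_rot: [[-1.0, -0.0, 0.004], [-0.0, 1.0, -0.001], [-0.004, -0.001, -1.0]]
force: [-5.9, -2.0, 20.6]
gripper_width: 0.0312
grip_force: 61.9
```

>>> drive_tool(travel=[[0,0,-2],[0,0,-2],[0,0,-2],[0,0,-2],[0,0,-2]], dr=[[0,0,0],[0,0,0],[0,0,0],[0,0,0],[0,0,0]], gripper=[0,0.6,1,1,1])

```text
time_s: 8.85
position: [0.5826, 0.0631, 0.2279]
tool_rot: [[-1.0, -0.0, 0.002], [-0.0, 1.0, -0.001], [-0.002, -0.001, -1.0]]
force: [-0.2, -0.4, -0.3]
gripper_width: 0.0851
grip_force: 0.0
```

>>> drive_tool(travel=[[0,0,-15],[0,0,-50],[0,0,-90],[0,0,-125],[0,0,-125]], dr=[[0,0,0],[0,0,0],[0,0,0],[0,0,0],[0,0,0]], gripper=[1,1,1,1,1])

```text
time_s: 9.35
position: [0.5836, 0.0643, 0.3593]
tool_rot: [[-1.0, -0.0, 0.011], [-0.0, 1.0, 0.001], [-0.011, 0.001, -1.0]]
force: [0.8, 0.1, -0.1]
gripper_width: 0.0857
grip_force: 0.0
```

```bash
python3 go.py 425.6 -131.6 62;  python3 - <<'E'
from h import *
w=wrist('pics/w5.png')
for a in (.05,.06,.07,.12): print(a,ring(w,(.577,.063),.025,a-.01,a))
print(ring(w,(.577,.063),.04,.028,.037),ring(w,(.5677,.1646),.045,.028,.037))
E
```

```text
t 9.35 grasp pt [583.6  64.3 204.3] joints [ 15.  29. -38.  97.  20.  61.  60.] w 85.7 gf 0.0 F [ 0.8  0.1 -0.1]
shift [ 159.6 -196.   140.4] turn [0.01  0.105 0.004]
0.05 [576.6, 63.0, 31.1, 45.1, 49.9, 97]
0.06 [581.6, 63.5, 33.0, 56.0, 59.9, 122]
0.07 [581.5, 63.3, 32.6, 65.0, 69.7, 544]
0.12 [581.7, 63.3, 14.4, 114.4, 117.4, 355]
[577.7, 63.4, 53.9, 31.5, 34.9, 914] [568.1, 164.8, 69.5, 31.4, 33.3, 1641]
```

The bottle stands at about (581.6, 63.4), top at z≈118 mm: seated, upright and within tolerance. Next is the red jar.

>>> drive_tool(travel=[[35,-10,0],[75,-20,0],[115,-35,0],[145,-50,0],[160,-75,0]], dr=[[0,0.06,0],[0,0.06,0],[0,0.06,0],[0,0.06,0],[0,0.06,0]], gripper=[1,1,1,1,1])

```text
time_s: 9.9
position: [0.4194, -0.0114, 0.3523]
tool_rot: [[-1.0, -0.003, -0.006], [-0.003, 1.0, -0.001], [0.006, -0.001, -1.0]]
force: [1.0, -1.0, -0.4]
gripper_width: 0.0857
grip_force: 0.0
```

>>> drive_tool(travel=[[0,-40,0],[0,-80,20],[0,-110,40],[0,-121,60],[0,-121,60]], dr=[[0,0,0],[0,0,0],[0,0,0],[0,0,0],[0,0,0]], gripper=[1,1,1,1,1])

```text
time_s: 10.4
position: [0.4206, -0.1346, 0.2906]
tool_rot: [[-1.0, 0.003, -0.009], [0.003, 1.0, 0.001], [0.009, 0.001, -1.0]]
force: [-0.2, 0.3, 0.6]
gripper_width: 0.0852
grip_force: 0.0
```

```bash
python3 go.py 425.6 -131.6 62;  python3 - <<'E'
from h import *
w=wrist('pics/w6.png')
print(ring(w,(.4256,-.1316),.04,.064,.075))
E
```

```text
t 10.4 grasp pt [ 420.6 -134.6  135.6] joints [ 40.  21. -37. 120.  18.  45.  83.] w 85.2 gf 0.0 F [-0.2  0.3  0.6]
shift [-5.6  2.9 73.6] turn [ 0.006 -0.086 -0.03 ]
[426.1, -132.0, 52.2, 67.5, 69.0, 5566]
```

>>> drive_tool(travel=[[-6,2.6,10],[-6,2.6,35],[-6,2.6,60],[-6,2.6,74],[-6,2.6,74]], dr=[[0,-0.08,0],[0,-0.08,-0.03],[0,-0.08,-0.03],[0,-0.08,-0.03],[0,-0.08,-0.03]], gripper=[1,1,1,1,1])

```text
time_s: 10.95
position: [0.428, -0.1287, 0.2179]
tool_rot: [[-1.0, -0.006, 0.003], [-0.006, 1.0, 0.001], [-0.003, 0.0, -1.0]]
force: [0.3, 0.2, -0.7]
gripper_width: 0.0854
grip_force: 0.0
```

>>> drive_tool(travel=[[0,0,0],[0,0,0],[0,0,0],[0,0,0],[0,0,0]], dr=[[0,0,0],[0,0,0],[0,0,0],[0,0,0],[0,0,0]], gripper=[0.3,0,0,0,0])

```text
time_s: 11.45
position: [0.4287, -0.13, 0.2203]
tool_rot: [[-1.0, -0.003, 0.007], [-0.003, 1.0, -0.001], [-0.007, -0.001, -1.0]]
force: [-0.4, 1.3, 6.3]
gripper_width: 0.0525
grip_force: 61.1
```

```bash
python3 go.py 426 -132 62
```

```text
t 11.45 grasp pt [ 428.7 -130.    65.3] joints [ 35.  28. -32. 124.  25.  35.  75.] w 52.5 gf 61.1 F [-0.4  1.3  6.3]
shift [ 2.7 -2.   3.3] turn [-0.011  0.07   0.031]
```

>>> drive_tool(travel=[[0,0,-15],[0,0,-50],[0,0,-90],[0,0,-130],[0,40,-130]], dr=[[0,0,0],[0,0,0],[0,0,0],[0,0,0],[0,0,0]], gripper=[0,0,0,0,0])

```text
time_s: 11.95
position: [0.4289, -0.094, 0.3538]
tool_rot: [[-1.0, 0.005, 0.013], [0.005, 1.0, -0.005], [-0.013, -0.005, -1.0]]
force: [1.7, 0.3, -1.4]
gripper_width: 0.0521
grip_force: 63.0
```

>>> drive_tool(travel=[[0,45,0],[0,90,0],[0,135,0],[0,180,0],[-20,220,0]], dr=[[0,0,0],[0,0,0],[0,0,0],[0,0,0],[0,0,0]], gripper=[0,0,0,0,0])

```text
time_s: 12.45
position: [0.4445, 0.1321, 0.3498]
tool_rot: [[-1.0, -0.005, 0.005], [-0.005, 1.0, -0.002], [-0.005, -0.002, -1.0]]
force: [1.7, 0.3, -0.2]
gripper_width: 0.0518
grip_force: 63.0
```

```bash
python3 go.py 570.7 165 140
```

```text
t 12.45 grasp pt [444.5 132.1 194.8] joints [ 13.  19. -45. 113.  17.  54.  50.] w 51.8 gf 63.0 F [ 1.7  0.3 -0.2]
shift [-126.    32.5   55.3] turn [-0.018  0.049  0.045]
```

>>> drive_tool(travel=[[-35,10,0],[-75,20,0],[-110,32,10],[-126,32,35],[-126,32,55]], dr=[[0,0.04,0.04],[0,0.04,0.04],[0,0.04,0.04],[0,0.04,0.04],[0,0.04,0.04]], gripper=[0,0,0,0,0])

```text
time_s: 12.95
position: [0.5748, 0.1623, 0.2939]
tool_rot: [[-1.0, 0.002, 0.002], [0.002, 1.0, 0.0], [-0.002, 0.0, -1.0]]
force: [0.2, -1.2, -1.3]
gripper_width: 0.0521
grip_force: 63.0
```

```bash
python3 go.py 570.7 165 78.3;  python3 - <<'E'
from h import *
w=wrist('pics/w7.png')
for a in (.12,.13,.14,.15): print(a,ring(w,(.568,.165),.03,a-.006,a))
print(ring(w,(.5677,.1646),.045,.028,.037))
E
```

```text
t 12.95 grasp pt [574.8 162.3 138.9] joints [  5.  34. -39.  99.  25.  56.  47.] w 52.1 gf 63.0 F [ 0.2 -1.2 -1.3]
shift [ 4.2  2.7 60.6] turn [ 0.004  0.02  -0.023]
0.12 [555.3, 160.6, 34.8, 116.8, 119.7, 260]
0.13 [564.5, 165.1, 59.2, 129.2, 130.0, 370]
0.14 [567.9, 165.0, 60.0, 138.5, 140.0, 1676]
0.15 [568.0, 165.0, 59.9, 147.1, 149.9, 460]
[567.6, 164.9, 69.0, 31.5, 33.1, 1563]
```

View pics/w7.png

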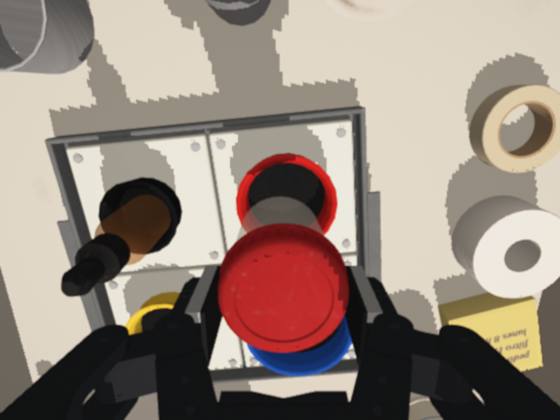

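The jar is held upright. Its lid is at (283,288), the red cup at (287,203), and the bottle stands in the black cup. Now I measure the lid centre with a colour mask.

```bash
cat >> h.py <<'E'
def lid(lo,hi,yellow=False):
    s=state();r=vision.read_camera('wrist')
    T=np.eye(4);T[:3,:3]=s['tool_rot'];T[:3,3]=s['position']
    w=cloud(r,T@r['T_tool_cam']);f=r['frame'].astype(int)
    m=(f[...,0]>90)&(f[...,2]<70)&((f[...,1]>80) if yellow else (f[...,1]<70))&(w[...,2]>lo)&(w[...,2]<hi)
    g=np.array(s['position'])*1000
    q=w[m];print('lid n',len(q),'z',np.percentile(q[:,2],[2,50,98]).round(4))
    (x,y),R=cv2.minEnclosingCircle((q[:,:2]*1000).astype(np.float32))
    a,b=np.c_[q[:,:2],np.ones(len(q))],q[:,2];n=np.linalg.lstsq(a,b,rcond=None)[0]
    print('lid',round(x,1),round(y,1),round(2*R,1),'minus grasp',round(x-g[0],1),round(y-g[1],1),'slope',n[:2].round(3))
    return w
E
python3 -c "
from h import *
lid(.138,.15)"
```

```text
lid n 5849 z [0.138  0.1386 0.1399]
lid 567.9 161.3 50.5 minus grasp -4.7 -0.3 slope [-0.004 -0.019]
```

```bash
python3 -c "
from h import *
lid(.13,.15);lid(.1345,.15)"; python3 go.py 570.7 165 78.3
```

```text
lid n 12449 z [0.1321 0.1396 0.1413]
lid 567.9 160.1 55.6 minus grasp -4.1 -1.5 slope [ 0.034 -0.029]
lid n 12139 z [0.1382 0.1413 0.1431]
lid 567.8 162.0 52.4 minus grasp -4.3 -0.0 slope [ 0.015 -0.031]
t 13.15 grasp pt [572.4 162.3 140.1] joints [  5.  34. -39.  99.  25.  56.  47.] w 52.6 gf 63.0 F [ 0.5  0.3 -0.6]
shift [ 1.7  2.7 61.8] turn [-0.004  0.002 -0.006]
```

>>> drive_tool(travel=[[0,2.8,10],[0,2.8,22],[0,2.8,32],[0,2.8,34],[0,2.8,34]], dr=[[0,0,0],[0,0,0],[0,0,0],[0,0,0],[0,0,0]], gripper=[0,0,0,0,0])

```text
time_s: 13.65
position: [0.5724, 0.1648, 0.2597]
tool_rot: [[-1.0, 0.001, -0.001], [0.001, 1.0, -0.001], [0.001, -0.001, -1.0]]
force: [-0.2, -0.9, -0.3]
gripper_width: 0.0524
grip_force: 63.0
```

```bash
python3 go.py 572 165 78.3; python3 -c "
from h import *
w=lid(.100,.12);print(ring(w,(.5677,.1646),.045,.028,.037))"
```

```text
t 13.65 grasp pt [572.4 164.8 104.7] joints [  4.  36. -37. 101.  27.  52.  45.] w 52.4 gf 63.0 F [-0.2 -0.9 -0.3]
shift [ 0.4  0.2 26.4] turn [-0.01  -0.008 -0.009]
lid n 12004 z [0.1049 0.1071 0.1088]
lid 568.4 164.8 52.9 minus grasp -4.0 -0.0 slope [ 0.01  -0.032]
[567.9, 164.9, 69.1, 31.5, 33.0, 1857]
```

>>> drive_tool(travel=[[0,0,8],[0,0,16],[0,0,22],[0,0,25],[0,0,26]], dr=[[0,0,0],[0,0,0],[0,0,0],[0,0,0],[0,0,0]], gripper=[0,0,0,0,0])

```text
time_s: 14.2
position: [0.5725, 0.1649, 0.2337]
tool_rot: [[-1.0, 0.001, -0.001], [0.001, 1.0, -0.001], [0.001, -0.001, -1.0]]
force: [0.7, -0.2, -0.1]
gripper_width: 0.0522
grip_force: 63.0
```

>>> drive_tool(travel=[[0,0,0.5],[0,0,1],[0,0,1.5],[0,0,2],[0,0,2]], dr=[[0,0,0],[0,0,0],[0,0,0],[0,0,0],[0,0,0]], gripper=[0,0,0,0,0])

```text
time_s: 14.7
position: [0.573, 0.1651, 0.2334]
tool_rot: [[-1.0, 0.001, 0.002], [0.001, 1.0, -0.001], [-0.002, -0.001, -1.0]]
force: [-1.3, -1.3, 7.4]
gripper_width: 0.0522
grip_force: 63.8
```

>>> drive_tool(travel=[[0,0,-1],[0,0,-1],[0,0,-1],[0,0,-1],[0,0,-1]], dr=[[0,0,0],[0,0,0],[0,0,0],[0,0,0],[0,0,0]], gripper=[0.6,1,1,1,1])

```text
time_s: 15.2
position: [0.5726, 0.165, 0.2332]
tool_rot: [[-1.0, 0.001, 0.0], [0.001, 1.0, -0.001], [-0.0, -0.001, -1.0]]
force: [0.0, 0.1, -0.2]
gripper_width: 0.0854
grip_force: 0.0
```

>>> drive_tool(travel=[[0,0,-15],[0,0,-50],[0,0,-90],[0,0,-115],[0,0,-115]], dr=[[0,0,0],[0,0,0],[0,0,0],[0,0,0],[0,0,0]], gripper=[1,1,1,1,1])

```text
time_s: 15.7
position: [0.5733, 0.1661, 0.3535]
tool_rot: [[-1.0, 0.001, 0.007], [0.001, 1.0, 0.002], [-0.007, 0.002, -1.0]]
force: [-0.2, -0.0, 0.4]
gripper_width: 0.0849
grip_force: 0.0
```

```bash
python3 go.py 451.5 6.5 40; python3 -c "
from h import *
w=lid(.07,.09);print(ring(w,(.5677,.1646),.045,.028,.037))"
```

```text
t 15.7 grasp pt [573.3 166.1 198.5] joints [  6.  31. -41.  96.  22.  62.  49.] w 84.9 gf 0.0 F [-0.2 -0.   0.4]
shift [ 122.8 -160.   157.3] turn [ 0.018  0.067 -0.007]
lid n 3908 z [0.0777 0.0805 0.0821]
lid 567.9 163.0 52.5 minus grasp -5.4 -3.1 slope [ 0.02  -0.005]
[567.9, 164.8, 68.7, 31.6, 33.9, 959]
```

Red jar is seated: lid top ≈81–82 mm, centre within 2 mm. Next is the large beaker.

>>> drive_tool(travel=[[20,-25,0],[50,-65,0],[80,-105,0],[110,-143,20],[122,-160,50]], dr=[[0,0.02,0],[0,0.03,0],[0,0.03,0],[0,0.03,0],[0,0.03,0]], gripper=[1,1,1,1,1])

```text
time_s: 16.25
position: [0.4482, 0.0021, 0.2984]
tool_rot: [[-1.0, 0.004, -0.003], [0.004, 1.0, -0.003], [0.003, -0.003, -1.0]]
force: [1.6, 0.2, -0.1]
gripper_width: 0.085
grip_force: 0.0
```

```bash
sleep 0; python3 -c "
from h import *
w=wrist();w=wrist('pics/w8.png');print(ring(w,(.4513,.0065),.045,.047,.062))"; python3 go.py 451.5 6.5 40
```

```text
[451.9, 7.0, 66.9, 53.0, 54.9, 1983]
t 16.35 grasp pt [446.7   1.4 140. ] joints [ 26.  22. -42. 119.  20.  47.  62.] w 85.7 gf 0.0 F [-0.2  0.3  0. ]
shift [-5.9  5.5 99.9] turn [-0.032 -0.106 -0.049]
```

>>> drive_tool(travel=[[-5.5,5.8,0],[-5.5,5.8,25],[-5.5,5.8,60],[-5.5,5.8,90],[-5.5,5.8,100]], dr=[[-0.03,-0.08,-0.05],[-0.03,-0.08,-0.05],[-0.03,-0.08,-0.05],[-0.03,-0.08,-0.05],[-0.03,-0.08,-0.05]], gripper=[1,1,1,1,1])

```text
time_s: 16.85
position: [0.4562, 0.0125, 0.1968]
tool_rot: [[-1.0, -0.007, 0.004], [-0.007, 1.0, 0.004], [-0.004, 0.004, -1.0]]
force: [-0.2, 0.1, -0.0]
gripper_width: 0.0853
grip_force: 0.0
```

>>> drive_tool(travel=[[0,0,0],[0,0,0],[0,0,0],[0,0,0],[0,0,0]], dr=[[0,0,0],[0,0,0],[0,0,0],[0,0,0],[0,0,0]], gripper=[1,0.4,0,0,0])

```text
time_s: 17.35
position: [0.4564, 0.0115, 0.2005]
tool_rot: [[-1.0, -0.005, 0.009], [-0.005, 1.0, 0.003], [-0.009, 0.003, -1.0]]
force: [-2.9, 1.7, 10.5]
gripper_width: 0.0648
grip_force: 62.2
```

```bash
python3 go.py 451.5 6.5 40
```

```text
t 17.35 grasp pt [456.4  11.5  45.5] joints [ 18.  31. -34. 123.  31.  34.  51.] w 64.8 gf 62.2 F [-2.9  1.7 10.5]
shift [ 5.  -5.   5.4] turn [0.025 0.086 0.045]
```

>>> drive_tool(travel=[[0,0,-10],[0,0,-35],[0,0,-70],[0,0,-105],[0,0,-125]], dr=[[0,0,0],[0,0,0],[0,0.05,0.03],[0,0.05,0.03],[0,0.05,0.03]], gripper=[0,0,0,0,0])

```text
time_s: 17.85
position: [0.4553, 0.011, 0.3272]
tool_rot: [[-1.0, -0.001, 0.004], [-0.001, 1.0, 0.003], [-0.004, 0.003, -1.0]]
force: [0.9, 0.4, -1.6]
gripper_width: 0.0646
grip_force: 65.6
```

>>> drive_tool(travel=[[-5,35,0],[-10,75,0],[-20,115,0],[-40,150,0],[-70,165,0]], dr=[[0,0,0],[0,0,0],[0,0,0],[0,0,0],[0,0,0]], gripper=[0,0,0,0,0])

```text
time_s: 18.35
position: [0.5238, 0.1799, 0.3261]
tool_rot: [[-1.0, -0.006, 0.002], [-0.006, 1.0, 0.005], [-0.002, 0.005, -1.0]]
force: [0.8, -0.3, -0.1]
gripper_width: 0.065
grip_force: 65.6
```

```bash
python3 go.py 674 174 140; python3 -c "
from h import *
w=wrist('pics/w9.png');s=state();g=np.array(s['position']);print(g);
for c in (.155,.165,.175,.185,.19): print(c,ring(w,(g[0],g[1]),.05,c-.01,c))
"
```

```text
t 18.35 grasp pt [523.8 179.9 171.1] joints [  6.  29. -42. 103.  23.  56.  45.] w 65.0 gf 65.6 F [ 0.8 -0.3 -0.1]
shift [-150.2   -7.    31.3] turn [0.047 0.015 0.06 ]
[0.52884924 0.18009092 0.32615602]
0.155 [517.3, 180.6, 63.6, 150.2, 154.8, 2827]
0.165 [517.4, 180.8, 86.6, 160.3, 164.8, 3493]
0.175 [517.5, 180.8, 92.1, 170.2, 174.8, 4702]
0.185 [517.7, 180.9, 92.2, 178.8, 184.4, 6486]
0.19 [517.4, 180.9, 92.2, 184.4, 189.8, 2199]
```

View pics/w9.png

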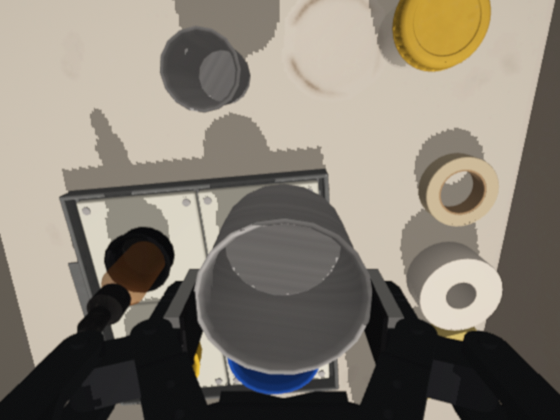

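The beaker is held level, rim centred at (284,297), with the blue cup (275,375) beyond it. I move it over the blue cup.

>>> drive_tool(travel=[[-40,0,0],[-80,-2,0],[-120,-5,0],[-148,-6,0],[-148,-6,30]], dr=[[0,0,0],[0,0,0.03],[0,0,0.05],[0.03,0,0.05],[0.03,0,0.05]], gripper=[0,0,0,0,0])

```text
time_s: 18.9
position: [0.6775, 0.169, 0.2986]
tool_rot: [[-1.0, 0.008, 0.009], [0.008, 1.0, 0.003], [-0.009, 0.003, -1.0]]
force: [0.4, 0.6, -1.8]
gripper_width: 0.0648
grip_force: 65.8
```

>>> drive_tool(travel=[[0,0,20],[0,0,35],[0,0,35],[0,0,35],[0,0,35]], dr=[[0,0,0],[0,0,0],[0,0,0],[0,0,0],[0,0,0]], gripper=[0,0,0,0,0])

```text
time_s: 19.4
position: [0.6732, 0.1701, 0.2606]
tool_rot: [[-1.0, 0.004, 0.002], [0.004, 1.0, 0.0], [-0.002, 0.0, -1.0]]
force: [0.1, -0.1, 0.2]
gripper_width: 0.0649
grip_force: 65.8
```

```bash
python3 go.py 674 174 58.5; python3 -c "
from h import *
w=wrist('pics/w10.png');c=(.669,.174)
for z in (.07,.08,.09): print(z,ring(w,c,.041,z-.01,z))
print(ring(w,c,.05,.028,.037),ring(w,(.5677,.1646),.045,.028,.037))
"
```

```text
t 19.4 grasp pt [673.2 170.1 105.6] joints [  3.  44. -37.  86.  29.  60.  49.] w 64.9 gf 65.8 F [ 0.1 -0.1  0.2]
shift [-0.7  3.9 47.1] turn [ 0.003  0.022 -0.04 ]
0.07 [666.5, 170.2, 63.1, 61.1, 69.2, 7459]
0.08 [666.6, 170.2, 63.3, 75.2, 79.8, 2386]
0.09 [666.7, 170.2, 63.4, 85.2, 89.8, 2833]
[668.9, 174.3, 85.0, 31.5, 33.1, 2137] [570.8, 166.6, 68.2, 31.5, 33.1, 1720]
```

View pics/w10.png

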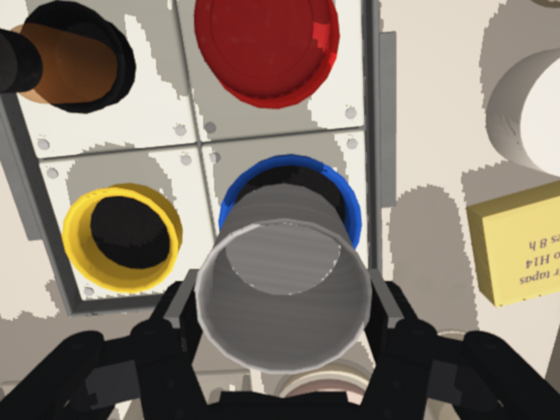

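Beaker centre is (666.6, 170.2) against the blue cup's (668.9, 174.3). I shift it and descend.

>>> drive_tool(travel=[[-2.3,4.1,0],[-2.3,4.1,8],[-2.3,4.1,16],[-2.3,4.1,20],[-2.3,4.1,20]], dr=[[0,0.01,0],[0,0.01,0],[0,0.01,0],[0,0.01,0],[0,0.01,0]], gripper=[0,0,0,0,0])

```text
time_s: 19.95
position: [0.6748, 0.1736, 0.2374]
tool_rot: [[-1.0, 0.004, -0.003], [0.004, 1.0, -0.001], [0.003, -0.001, -1.0]]
force: [-0.4, 0.0, -1.3]
gripper_width: 0.0647
grip_force: 65.7
```

```bash
python3 go.py 674 174 58.5; python3 -c "
from h import *
w=wrist();c=(.669,.174)
for z in (.055,.065,.075): print(z,ring(w,c,.0405,z-.01,z))
print(ring(w,c,.05,.028,.037))
"
```

```text
t 19.95 grasp pt [674.8 173.6  82.4] joints [  2.  45. -36.  86.  29.  58.  49.] w 64.7 gf 65.7 F [-0.4  0.  -1.3]
shift [ 0.7  0.4 23.9] turn [-0.013 -0.027 -0.039]
0.055 [667.2, 173.4, 63.3, 50.1, 54.8, 2289]
0.065 [667.2, 173.4, 63.3, 60.3, 64.8, 2754]
0.075 [663.8, 173.9, 77.8, 70.3, 74.8, 3360]
[668.6, 174.3, 85.0, 31.8, 37.0, 3376]
```

>>> drive_tool(travel=[[-1.3,0.8,6],[-1.3,0.8,14],[-1.3,0.8,19],[-1.3,0.8,22],[-1.3,0.8,23.5]], dr=[[0,-0.02,0],[0,-0.02,0],[0,-0.02,0],[0,-0.02,0],[0,-0.02,0]], gripper=[0,0,0,0,0])

```text
time_s: 20.5
position: [0.6763, 0.1746, 0.2147]
tool_rot: [[-1.0, 0.004, 0.001], [0.004, 1.0, -0.001], [-0.001, -0.001, -1.0]]
force: [0.3, -0.0, -0.5]
gripper_width: 0.0648
grip_force: 65.8
```

>>> drive_tool(travel=[[0,0,0.5],[0,0,1],[0,0,1.5],[0,0,1.5],[0,0,1.5]], dr=[[0,0,0],[0,0,0],[0,0,0],[0,0,0],[0,0,0]], gripper=[0,0,0,0,0])

```text
time_s: 21.0
position: [0.6765, 0.1747, 0.214]
tool_rot: [[-1.0, 0.004, 0.002], [0.004, 1.0, -0.001], [-0.002, -0.001, -1.0]]
force: [-0.3, 0.5, -0.7]
gripper_width: 0.0645
grip_force: 65.8
```

>>> drive_tool(travel=[[0,0,1],[0,0,1.5],[0,0,2],[0,0,2],[0,0,2]], dr=[[0,0,0],[0,0,0],[0,0,0],[0,0,0],[0,0,0]], gripper=[0,0,0,0,0])

```text
time_s: 21.5
position: [0.6763, 0.1748, 0.2137]
tool_rot: [[-1.0, 0.004, 0.002], [0.004, 1.0, -0.001], [-0.002, -0.001, -1.0]]
force: [-5.8, -3.6, 13.9]
gripper_width: 0.0645
grip_force: 66.9
```

Floor contact at 58.7 mm, as expected. Release.

>>> drive_tool(travel=[[0,0,-1.5],[0,0,-1.5],[0,0,-1.5],[0,0,-1.5],[0,0,-1.5]], dr=[[0,0,0],[0,0,0],[0,0,0],[0,0,0],[0,0,0]], gripper=[0,1,1,1,1])

```text
time_s: 22.0
position: [0.6764, 0.1747, 0.2131]
tool_rot: [[-1.0, 0.004, 0.001], [0.004, 1.0, -0.001], [-0.001, -0.001, -1.0]]
force: [0.9, 0.6, 0.2]
gripper_width: 0.0854
grip_force: 0.0
```

>>> drive_tool(travel=[[0,0,-10],[0,0,-40],[0,0,-80],[0,0,-120],[0,0,-130]], dr=[[0,0,0],[0,0,0],[0,0,0],[0,0,0],[0,0,0]], gripper=[1,1,1,1,1])

```text
time_s: 22.5
position: [0.677, 0.1759, 0.3495]
tool_rot: [[-1.0, 0.004, 0.008], [0.004, 1.0, 0.003], [-0.008, 0.003, -1.0]]
force: [0.9, 1.0, 0.8]
gripper_width: 0.0854
grip_force: 0.0
```

```bash
python3 -c "
from h import *
w=wrist();w=wrist();c=(.669,.174)
print(ring(w,c,.036,.062,.072),ring(w,c,.015,0,.04))
"; python3 go.py 433 135 72
```

```text
[670.7, 175.0, 66.6, 66.2, 68.0, 1351] [669.0, 174.0, 30.0, 14.1, 15.5, 918]
t 22.6 grasp pt [676.6 175.3 191.4] joints [  3.  40. -38.  80.  25.  68.  52.] w 85.3 gf 0.0 F [ 0.3 -0.4 -0.4]
shift [244.1 -41.4 118. ] turn [ 0.008  0.053 -0.04 ]
```

The large beaker is seated: rim at 68 mm, centre (670.7, 175.0). Next is the small beaker.

>>> drive_tool(travel=[[35,-6,0],[80,-14,0],[125,-22,0],[170,-30,0],[215,-38,0]], dr=[[0,0.03,0],[0,0.03,-0.04],[0,0.03,-0.04],[0,0.03,-0.04],[0,0.03,-0.04]], gripper=[1,1,1,1,1])

```text
time_s: 23.1
position: [0.4587, 0.1368, 0.3416]
tool_rot: [[-1.0, 0.0, -0.004], [0.0, 1.0, -0.001], [0.004, -0.001, -1.0]]
force: [0.7, 0.5, 1.2]
gripper_width: 0.0854
grip_force: 0.0
```

>>> drive_tool(travel=[[20,-3,5],[28,-3,20],[28,-3,30],[28,-3,30],[28,-3,30]], dr=[[0,0,0],[0,0,0],[0,0,0],[0,0,0],[0,0,0]], gripper=[1,1,1,1,1])

```text
time_s: 23.6
position: [0.4336, 0.1347, 0.3128]
tool_rot: [[-1.0, 0.0, -0.003], [0.0, 1.0, -0.0], [0.003, -0.0, -1.0]]
force: [-0.7, -0.2, 0.6]
gripper_width: 0.0853
grip_force: 0.0
```

```bash
python3 -c "
from h import *
w=wrist();print(ring(w,(.433,.135),.03,.077,.09))
"; python3 go.py 433 135 72
```

```text
[433.4, 134.7, 44.9, 83.1, 85.0, 1375]
t 23.65 grasp pt [433.7 134.8 158.1] joints [ 12.  22. -45. 117.  20.  49.  46.] w 85.1 gf 0.0 F [0.2 0.4 0.1]
shift [ 0.6  0.1 86.1] turn [ 0.    -0.022 -0.   ]
```

>>> drive_tool(travel=[[1,0,20],[1,0,45],[1,0,70],[1,0,86],[1,0,86]], dr=[[0,0,0],[0,0,0],[0,0,0],[0,0,0],[0,0,0]], gripper=[1,1,1,1,1])

```text
time_s: 24.15
position: [0.4318, 0.1345, 0.2257]
tool_rot: [[-1.0, -0.0, -0.005], [-0.0, 1.0, -0.001], [0.005, -0.001, -1.0]]
force: [-0.1, -0.5, -0.5]
gripper_width: 0.0854
grip_force: 0.0
```

>>> drive_tool(travel=[[0,0,0],[0,0,0],[0,0,0],[0,0,0],[0,0,0]], dr=[[0,0,0],[0,0,0],[0,0,0],[0,0,0],[0,0,0]], gripper=[1,0.3,0,0,0])

```text
time_s: 24.65
position: [0.4322, 0.1348, 0.2282]
tool_rot: [[-1.0, 0.0, -0.0], [0.0, 1.0, -0.001], [0.0, -0.001, -1.0]]
force: [-1.9, -1.5, 11.5]
gripper_width: 0.0438
grip_force: 59.5
```

```bash
python3 go.py 433 135 72
```

```text
t 24.65 grasp pt [432.2 134.8  73.2] joints [  6.  29. -39. 122.  29.  39.  37.] w 43.8 gf 59.5 F [-1.9 -1.5 11.5]
shift [-0.8  0.2  1.2] turn [-0.006 -0.001 -0.002]
```

>>> drive_tool(travel=[[0,0,-10],[0,0,-40],[0,0,-80],[0,0,-120],[0,0,-130]], dr=[[0,0,0],[0,0,0],[0,0,0],[0,0,0],[0,0,0]], gripper=[0,0,0,0,0])

```text
time_s: 25.15
position: [0.4327, 0.1356, 0.3614]
tool_rot: [[-1.0, -0.0, 0.004], [-0.0, 1.0, 0.001], [-0.004, 0.001, -1.0]]
force: [-0.3, 0.5, -1.2]
gripper_width: 0.044
grip_force: 61.2
```

>>> drive_tool(travel=[[-35,6,0],[-80,14,0],[-125,21,0],[-170,28,0],[-215,36,0]], dr=[[0,0,0],[0,0,0],[0,0,0],[0,0,0],[0,0,0]], gripper=[0,0,0,0,0])

```text
time_s: 25.65
position: [0.6487, 0.1704, 0.3563]
tool_rot: [[-1.0, 0.0, -0.003], [0.0, 1.0, -0.001], [0.003, -0.001, -1.0]]
force: [-0.1, 0.2, -0.2]
gripper_width: 0.0432
grip_force: 61.2
```

```bash
python3 go.py 669.5 175 160
```

```text
t 25.65 grasp pt [648.7 170.4 201.3] joints [  5.  37. -40.  84.  25.  68.  51.] w 43.2 gf 61.2 F [-0.1  0.2 -0.2]
shift [-20.9   4.7  41.2] turn [-0.013 -0.025 -0.004]
```

>>> drive_tool(travel=[[-15,4,0],[-21,4.7,15],[-21,4.7,35],[-21,4.7,45],[-21,4.7,45]], dr=[[0,-0.02,0],[0,-0.02,0],[0,-0.02,0],[0,-0.02,0],[0,-0.02,0]], gripper=[0,0,0,0,0])

```text
time_s: 26.15
position: [0.6667, 0.1747, 0.3093]
tool_rot: [[-1.0, -0.001, -0.004], [-0.001, 1.0, -0.002], [0.004, -0.002, -1.0]]
force: [-0.1, -0.4, -0.3]
gripper_width: 0.0436
grip_force: 61.2
```

```bash
python3 -c "
from h import *
w=wrist('pics/w11.png');c=(.669,.174)
for z in (.1,.11,.12,.13): print(z,ring(w,c,.03,z-.01,z))
print(ring(w,(.6707,.175),.037,.062,.072))
"; python3 go.py 669.5 175 88.2
```

```text
0.1 [666.2, 174.5, 41.2, 95.9, 99.8, 533]
0.11 [666.3, 174.5, 41.2, 105.5, 109.8, 854]
0.12 [666.4, 174.5, 41.3, 115.4, 119.8, 1152]
0.13 [666.4, 174.5, 41.4, 125.2, 129.9, 1481]
[670.5, 174.9, 66.7, 66.4, 68.1, 1040]
t 26.2 grasp pt [667.2 175.  155.9] joints [  4.  41. -39.  84.  27.  65.  50.] w 43.4 gf 61.2 F [-0.2 -0.   0.4]
shift [-2.5  0.1 67.7] turn [-0.013 -0.017  0.005]
```

View pics/w11.png

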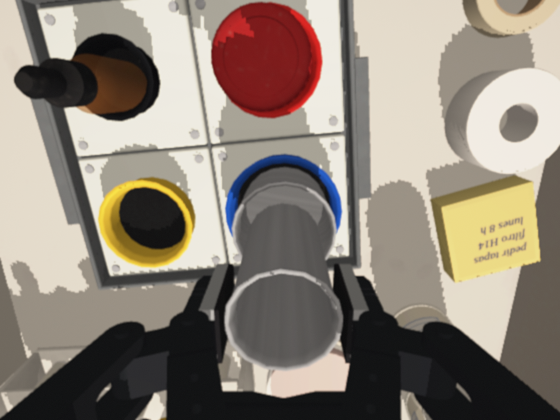

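The small beaker (285,315) is held upright above the large one (285,215); it needs +3.5 mm x, then goes straight down.

>>> drive_tool(travel=[[-3.5,0.3,5],[-3.5,0.3,20],[-3.5,0.3,35],[-3.5,0.3,48],[-3.5,0.3,58]], dr=[[0,-0.02,0],[0,-0.02,0],[0,-0.02,0],[0,-0.02,0],[0,-0.02,0]], gripper=[0,0,0,0,0])

```text
time_s: 26.7
position: [0.6711, 0.1753, 0.2516]
tool_rot: [[-1.0, -0.0, 0.001], [-0.0, 1.0, -0.001], [-0.001, -0.001, -1.0]]
force: [0.0, -0.1, -0.4]
gripper_width: 0.0435
grip_force: 61.2
```

>>> drive_tool(travel=[[0,0,4],[0,0,7],[0,0,9],[0,0,10],[0,0,10]], dr=[[0,0,0],[0,0,0],[0,0,0],[0,0,0],[0,0,0]], gripper=[0,0,0,0,0])

```text
time_s: 27.2
position: [0.6717, 0.1757, 0.244]
tool_rot: [[-1.0, -0.0, 0.003], [-0.0, 1.0, -0.0], [-0.003, -0.0, -1.0]]
force: [-0.6, 0.5, -1.9]
gripper_width: 0.0433
grip_force: 61.2
```

>>> drive_tool(travel=[[0,0,1],[0,0,1.5],[0,0,2],[0,0,2.5],[0,0,2.5]], dr=[[0,0,0],[0,0,0],[0,0,0],[0,0,0],[0,0,0]], gripper=[0,0,0,0,0])

```text
time_s: 27.7
position: [0.6719, 0.1758, 0.2433]
tool_rot: [[-1.0, 0.0, 0.005], [0.0, 1.0, -0.001], [-0.005, -0.001, -1.0]]
force: [-3.4, -2.7, 13.3]
gripper_width: 0.0437
grip_force: 62.5
```

>>> drive_tool(travel=[[0,0,-1.5],[0,0,-1.5],[0,0,-1.5],[0,0,-1.5],[0,0,-1.5]], dr=[[0,0,0],[0,0,0],[0,0,0],[0,0,0],[0,0,0]], gripper=[0,1,1,1,1])

```text
time_s: 28.2
position: [0.6715, 0.1756, 0.2424]
tool_rot: [[-1.0, -0.0, 0.002], [-0.0, 1.0, -0.001], [-0.002, -0.001, -1.0]]
force: [-1.1, -0.0, 0.1]
gripper_width: 0.0854
grip_force: 0.0
```

>>> drive_tool(travel=[[0,0,-10],[0,0,-40],[0,0,-80],[0,0,-110],[0,0,-115]], dr=[[0,0,0],[0,0,0],[0,0,0],[0,0,0],[0,0,0]], gripper=[1,1,1,1,1])

```text
time_s: 28.7
position: [0.6719, 0.1767, 0.3632]
tool_rot: [[-1.0, -0.0, 0.009], [-0.0, 1.0, 0.002], [-0.009, 0.002, -1.0]]
force: [0.1, 0.5, 1.0]
gripper_width: 0.0854
grip_force: 0.0
```

```bash
python3 -c "
from h import *
w=wrist();w=wrist()
print(ring(w,(.6707,.175),.026,.09,.105),ring(w,(.6707,.175),.037,.062,.072))
"; python3 go.py 403.5 272.6 62
```

```text
[673.9, 175.9, 44.8, 97.9, 100.1, 1116] [670.7, 174.9, 66.6, 66.5, 71.2, 1181]
t 28.8 grasp pt [671.4 176.  204.6] joints [  4.  39. -40.  80.  26.  70.  52.] w 85.6 gf 0.0 F [-0.1 -1.  -0.8]
shift [268.7  96.6 141.2] turn [0.002 0.048 0.   ]
```

Small beaker is nested: top at 100 mm, 3 mm off centre. The yellow jar is last.

>>> drive_tool(travel=[[35,12,0],[80,28,0],[125,44,0],[170,60,0],[215,76,0]], dr=[[0,0.02,0],[0,0.02,0],[0,0.02,0],[0,0.02,0],[0,0.02,0]], gripper=[1,1,1,1,1])

```text
time_s: 29.3
position: [0.4541, 0.2515, 0.3559]
tool_rot: [[-1.0, 0.0, -0.002], [0.0, 1.0, -0.002], [0.002, -0.002, -1.0]]
force: [-0.6, 1.1, 0.0]
gripper_width: 0.0853
grip_force: 0.0
```

>>> drive_tool(travel=[[30,12,5],[53,20,20],[53,20,45],[53,20,60],[53,20,60]], dr=[[0,0,0],[0,0,0],[0,0,0],[0,0,0],[0,0,0]], gripper=[1,1,1,1,1])

```text
time_s: 29.8
position: [0.4023, 0.2706, 0.2946]
tool_rot: [[-1.0, -0.001, -0.004], [-0.001, 1.0, -0.004], [0.004, -0.004, -1.0]]
force: [0.6, -0.9, 1.1]
gripper_width: 0.0857
grip_force: 0.0
```

```bash
python3 -c "
from h import *
w=wrist();print(ring(w,(.4035,.2726),.035,.064,.075))
"; python3 go.py 403.5 272.6 62
```

```text
[404.1, 273.5, 52.0, 67.5, 68.9, 5490]
t 29.85 grasp pt [402.8 271.1 140.9] joints [ -6.  26. -44. 114.  24.  49.  26.] w 85.4 gf 0.0 F [-0.5 -0.4  0.2]
shift [-0.9  1.7 78.9] turn [-0.022 -0.025  0.006]
```

>>> drive_tool(travel=[[-0.5,2.2,20],[-0.5,2.2,45],[-0.5,2.2,65],[-0.5,2.2,79],[-0.5,2.2,79]], dr=[[0,0,0],[0,0,0],[0,0,0],[0,0,0],[0,0,0]], gripper=[1,1,1,1,1])

```text
time_s: 30.35
position: [0.4036, 0.2734, 0.2171]
tool_rot: [[-1.0, 0.0, -0.002], [0.0, 1.0, -0.002], [0.002, -0.002, -1.0]]
force: [-0.5, 0.3, 0.0]
gripper_width: 0.0852
grip_force: 0.0
```

>>> drive_tool(travel=[[0,0,0],[0,0,0],[0,0,0],[0,0,0],[0,0,0]], dr=[[0,0,0],[0,0,0],[0,0,0],[0,0,0],[0,0,0]], gripper=[1,0.3,0,0,0])

```text
time_s: 30.85
position: [0.4041, 0.274, 0.2193]
tool_rot: [[-1.0, 0.0, 0.002], [0.0, 1.0, -0.0], [-0.002, -0.0, -1.0]]
force: [-1.7, -1.2, 10.5]
gripper_width: 0.0523
grip_force: 60.7
```

```bash
python3 go.py 404.1 273.5 62
```

```text
t 30.85 grasp pt [404.1 274.   64.3] joints [-11.  32. -39. 118.  31.  40.  19.] w 52.3 gf 60.7 F [-1.7 -1.2 10.5]
shift [ 0.  -0.5  2.3] turn [-0.002  0.019 -0.001]
```

>>> drive_tool(travel=[[0,0,-10],[0,0,-40],[0,0,-80],[0,0,-120],[0,0,-145]], dr=[[0,0,0],[0,0,0],[0,0,0],[0,0,0],[0,0,0]], gripper=[0,0,0,0,0])

```text
time_s: 31.35
position: [0.4036, 0.2744, 0.3666]
tool_rot: [[-1.0, -0.001, 0.003], [-0.001, 1.0, 0.001], [-0.003, 0.001, -1.0]]
force: [0.5, -0.0, -1.0]
gripper_width: 0.0525
grip_force: 62.9
```

>>> drive_tool(travel=[[-28,-20,0],[-62,-46,0],[-97,-71,0],[-131,-96,0],[-165,-121,0]], dr=[[0,0,0],[0,0,0],[0,0,0],[0,0,0],[0,0,0]], gripper=[0,0,0,0,0])

```text
time_s: 31.85
position: [0.5698, 0.1515, 0.3641]
tool_rot: [[-1.0, -0.0, 0.001], [-0.0, 1.0, -0.0], [-0.001, -0.0, -1.0]]
force: [1.2, 1.3, 0.4]
gripper_width: 0.0524
grip_force: 62.9
```

>>> drive_tool(travel=[[-30,-22,0],[-60,-44,0],[-90,-66,0],[-110,-81,0],[-110,-81,0]], dr=[[0,0,0],[0,0,0],[0,0,0],[0,0,0],[0,0,0]], gripper=[0,0,0,0,0])

```text
time_s: 32.35
position: [0.6811, 0.0678, 0.363]
tool_rot: [[-1.0, 0.005, 0.001], [0.005, 1.0, -0.002], [-0.001, -0.002, -1.0]]
force: [0.8, -0.7, -0.7]
gripper_width: 0.0524
grip_force: 62.9
```

```bash
python3 go.py 679.2 72 115
```

```text
t 32.35 grasp pt [681.1  67.8 208. ] joints [ 13.  38. -40.  81.  25.  70.  60.] w 52.4 gf 62.9 F [ 0.8 -0.7 -0.7]
shift [ 2.   4.3 93. ] turn [-0.015  0.007 -0.052]
```

>>> drive_tool(travel=[[2,4,15],[2,4,45],[2,4,75],[2,4,90],[2,4,90]], dr=[[0,0,0],[0,0,-0.04],[0,0,-0.04],[0,0,-0.04],[0,0,-0.04]], gripper=[0,0,0,0,0])

```text
time_s: 32.85
position: [0.6752, 0.0765, 0.2708]
tool_rot: [[-1.0, -0.006, -0.004], [-0.006, 1.0, -0.001], [0.004, -0.001, -1.0]]
force: [-0.4, 0.4, -0.2]
gripper_width: 0.0524
grip_force: 62.9
```

```bash
python3 -c "
from h import *
w=lid(.112,.13,True);print(ring(w,(.679,.072),.045,.028,.037))
"; python3 go.py 679.2 72 77.3
```

```text
lid n 11930 z [0.1153 0.1188 0.1202]
lid 673.9 75.6 54.2 minus grasp -1.3 -1.0 slope [ 0.019 -0.01 ]
[678.9, 72.8, 68.7, 31.5, 33.1, 1578]
t 32.9 grasp pt [676.   76.7 117.7] joints [ 12.  42. -38.  87.  28.  60.  57.] w 52.4 gf 62.9 F [0.9 0.1 0.1]
shift [-3.2 -4.7 40.4] turn [-0.003 -0.017  0.055]
```

>>> drive_tool(travel=[[-4,-3.5,0],[-4,-3.5,8],[-4,-3.5,14],[-4,-3.5,16],[-4,-3.5,16]], dr=[[0,0,0.02],[0,0,0.02],[0,0,0.02],[0,0,0.02],[0,0,0.02]], gripper=[0,0,0,0,0])

```text
time_s: 33.4
position: [0.6807, 0.0723, 0.2568]
tool_rot: [[-1.0, -0.002, -0.001], [-0.002, 1.0, -0.001], [0.001, -0.001, -1.0]]
force: [-0.9, 0.1, -0.6]
gripper_width: 0.0522
grip_force: 62.9
```

```bash
python3 -c "
from h import *
w=lid(.096,.12,True);print(ring(w,(.679,.072),.045,.028,.037))
"; python3 go.py 679.2 72.5 77.3
```

```text
lid n 12037 z [0.0993 0.1048 0.1062]
lid 679.1 70.7 54.9 minus grasp -1.6 -1.6 slope [ 0.031 -0.009]
[679.1, 72.7, 69.1, 31.5, 33.1, 1909]
t 33.45 grasp pt [680.8  72.4 102.1] joints [ 12.  44. -37.  87.  29.  59.  57.] w 52.7 gf 62.9 F [ 0.3  1.  -0.9]
shift [ 1.6  0.1 24.8] turn [-0.005 -0.001  0.022]
```

>>> drive_tool(travel=[[0,0.7,8],[0,0.7,15],[0,0.7,20],[0,0.7,23],[0,0.7,24.5]], dr=[[0,0,0],[0,0,0],[0,0,0],[0,0,0],[0,0,0]], gripper=[0,0,0,0,0])

```text
time_s: 33.95
position: [0.6808, 0.073, 0.2325]
tool_rot: [[-1.0, -0.002, -0.0], [-0.002, 1.0, -0.001], [0.0, -0.001, -1.0]]
force: [-1.1, -1.1, 8.8]
gripper_width: 0.0523
grip_force: 63.3
```

>>> drive_tool(travel=[[0,0,0.5],[0,0,1],[0,0,1.5],[0,0,2],[0,0,2]], dr=[[0,0,0],[0,0,0],[0,0,0],[0,0,0],[0,0,0]], gripper=[0,0,0,0,0])

```text
time_s: 34.45
position: [0.6811, 0.073, 0.2325]
tool_rot: [[-1.0, -0.002, 0.002], [-0.002, 1.0, -0.001], [-0.002, -0.001, -1.0]]
force: [-4.0, -2.5, 12.1]
gripper_width: 0.0524
grip_force: 64.0
```

Floor contact at 77.5 mm, as expected. Release, rise, and check everything with the top camera.

>>> drive_tool(travel=[[0,0,-1.5],[0,0,-1.5],[0,0,-1.5],[0,0,-1.5],[0,0,-1.5]], dr=[[0,0,0],[0,0,0],[0,0,0],[0,0,0],[0,0,0]], gripper=[0,1,1,1,1])

```text
time_s: 34.95
position: [0.6808, 0.073, 0.2321]
tool_rot: [[-1.0, -0.002, -0.0], [-0.002, 1.0, -0.001], [0.0, -0.001, -1.0]]
force: [-0.7, -0.4, -0.1]
gripper_width: 0.0855
grip_force: 0.0
```

>>> drive_tool(travel=[[0,0,-10],[0,0,-40],[0,0,-80],[0,0,-120],[0,0,-130]], dr=[[0,0,0],[0,0,0],[0,0,0],[0,0,0],[0,0,0]], gripper=[1,1,1,1,1])

```text
time_s: 35.45
position: [0.6816, 0.0741, 0.3684]
tool_rot: [[-1.0, -0.002, 0.008], [-0.002, 1.0, 0.001], [-0.008, 0.001, -1.0]]
force: [-0.0, 0.6, -0.1]
gripper_width: 0.0853
grip_force: 0.0
```

>>> drive_tool(travel=[[35,10,0],[80,20,0],[125,30,0],[170,40,0],[215,50,0]], dr=[[0,0,0],[0,0,0],[0,0,0],[0,0,0],[0,0,0]], gripper=[1,1,1,1,1])

```text
time_s: 35.95
position: [0.4637, 0.123, 0.3624]
tool_rot: [[-1.0, -0.002, 0.001], [-0.002, 1.0, -0.001], [-0.001, -0.001, -1.0]]
force: [-0.9, 0.1, 1.5]
gripper_width: 0.0855
grip_force: 0.0
```

>>> drive_tool(travel=[[30,0,0],[70,0,0],[70,0,0],[70,0,0],[70,0,0]], dr=[[0,0,0],[0,0,0],[0,0,0],[0,0,0],[0,0,0]], gripper=[1,1,1,1,1])

```text
time_s: 36.45
position: [0.3966, 0.1225, 0.3626]
tool_rot: [[-1.0, -0.002, 0.001], [-0.002, 1.0, -0.0], [-0.001, -0.0, -1.0]]
force: [0.2, 0.1, -0.7]
gripper_width: 0.0856
grip_force: 0.0
```

```bash
python3 - <<'E'
from h import *
for n in('top','side'):
    r=vision.read_camera(n);w=cloud(r);im=cv2.resize(r['frame'][80:280,100:340] if n=='top' else r['frame'][130:290,130:340],None,fx=3,fy=3)
    cv2.imwrite(f'pics/{n}f.png',im[...,::-1])
    for k,c,a in(('rj',(.5677,.1647),(.025,.074,.09)),('yj',(.679,.0725),(.025,.074,.09)),('db teat',(.5775,.063),(.02,.08,.125)),('db body',(.5775,.063),(.02,.05,.08)),('lb',(.669,.174),(.038,.06,.073)),('sb',(.671,.175),(.028,.09,.105))):
        print(n,k,ring(w,c,*a))
s=state();print(s['time_s'],s['position'],s['gripper_width'])
E
```

```text
top rj [567.7, 164.4, 49.8, 82.3, 86.1, 398]
top yj [679.0, 72.5, 50.0, 82.1, 86.2, 412]
top db teat [580.5, 62.2, 23.2, 95.0, 120.1, 98]
top db body [580.9, 61.7, 33.4, 66.4, 73.1, 84]
top lb [668.8, 173.8, 67.0, 67.3, 72.2, 159]
top sb [673.1, 174.7, 44.6, 99.4, 103.5, 116]
side rj None
side yj None
side db teat [577.4, 60.1, 17.1, 98.7, 117.7, 55]
side db body [577.5, 57.9, 27.8, 65.2, 76.5, 52]
side lb None
side sb None
36.55 [0.3966876  0.12252579 0.36231001] 0.08517524460539856
```

View pics/topf.png

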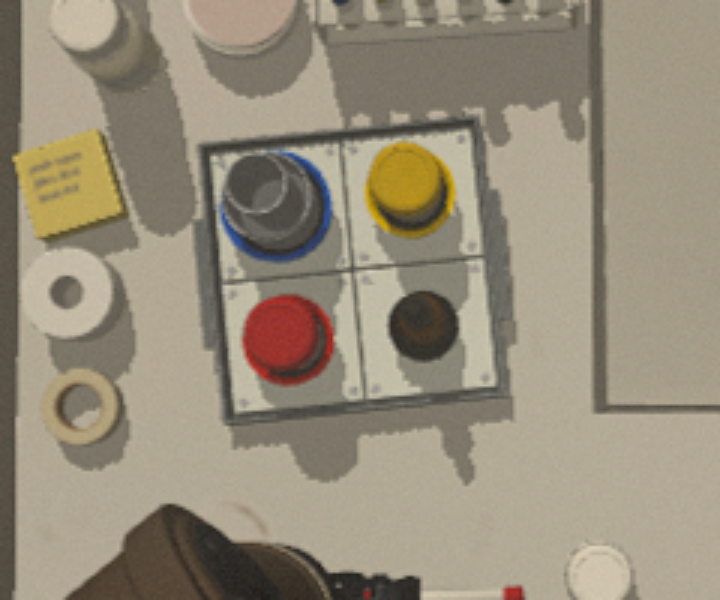

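The crop shows all five parts upright in their places: beakers (270,200), yellow (410,185), red (287,338), bottle (424,325). Heights and offsets are within tolerance and the arm is clear.

```bash
python3 -c "
from bench import ticket
print(ticket.job_done())"
```

```text
the job is handed in; nothing more can be done
None
```

The kit is packed and handed in at about 37 s: by my last camera check all five parts stand upright and seated within tolerance (at most 4 mm off centre); the hand-in call gave no verdict.

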